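# Lock a row of aluminium channels with an upside-down one

## Robot

A 6-joint arm with a two-finger parallel gripper is mounted at the origin on the work surface. World frame = base frame: x ahead of the robot, y to its left, z up, the work surface at z = 0. Lengths are in m, angles in rad, forces in N, time in s.
With the tool pointing down it reaches from about 0.375 to 0.9 m from the base axis. Payload 3.1 kg.
Tool frame: the origin (TCP) lies at the centre of the arm's flange, where the gripper is bolted on; the fingertips stand 173 mm ahead of it and the grasp point (between the pads) lies 155 mm ahead of it; z points along the fingers, x is the direction in which the jaws open and shut, and the axes are right-handed (so a half turn about z gives the same grasp; the last joint's range is limited). The gripper opens to 85 mm and grips with 20 to 120 N. Pads are 22 mm wide; open, the fingers measure 114 mm over their backs; the gripper's body (76 mm by 85 mm) begins 54 mm behind the grasp point. The pads swing forward as they close: fully open they stand 13 mm farther back than shut.
Start: joints at [0.974, 0.527, 1.433, -0, 1.181, -0.178], TCP at [0.254, 0.571, 0.405] pointing down, gripper open.
Joint ranges: [-3.08, 3.08], [-0.75, 2.2], [0.22, 2.44], [-1.43, 4.57], [0, 2.65], [-2.85, 2.85]. Speed limits (rad/s): [2.79, 2.79, 3.14, 3.14, 3.14, 3.14].

## Interface

Orientations are given as a unit quaternion [x, y, z, w].
In Python, from station import manip gives the robot as it stands.
- The arm moves only by the shell command python3 -m jog 'ROWS' [OPENING] [FORCE]. ROWS is JSON, a list that holds one entry, the list of rows, each a list of 4 numbers: the shift along the world's x, y, z in mm, then the turn about the world's z in degrees. A call has exactly 8 rows; each row shifts and turns the commanded pose from where the row before left it; what a row does not reach is not made up. A row lasts 1/8 s, in which the tool goes at most 62.5 mm and 10.7 degrees, less where a joint would pass 70% of its speed; a pose out of reach is approached as far as the arm can. A call is refused whole if a number of a shift passes 62.5 or a number of a turn 10.7, either way. A call with a gripper value outside its range is refused whole. OPENING is the opening in per cent of the stroke, from 0 (shut) to 100 (fully open), set as the call begins (- or left out, the last holds). The fingers move at their own pace and stop on an object; FORCE is the grip in N (left out, the last holds). Time passes only in rows, so rows that do not move let the fingers close, or fill a call up. It gives the time, the measured TCP pose, the force and the opening at its end, in the units of the state.
- manip.sense(): the state, without advancing time (a new reading comes with each control period).
- manip.snapshot(name): name is "scene" or "top" or "wrist"; returns the picture (480x640x3 uint8, red, green, blue); there is no depth.
- manip.camera_info(name): a dict with "fx", "fy", "cx", "cy" (pixels), "R" (3x3) and "t" (3): a world point X has camera coordinates R X + t. Camera axes: x right, y down, z forward; pixel columns grow to the right and rows downward; lengths in m; the calibration is good to about 2 mm. A picture is of the moment at which its call begins: read the wrist's pose just before it. camera_info takes no time and is no camera call; for the wrist camera it gives the pose at the moment of the call.
- manip.sign_off(): hands the job in, once; it reports no verdict.
The state is a dict: "t": time; "q": joint angles; "qd": joint speeds; "tau": joint torques, N m; "tcp_pos": TCP position; "tool_rot": TCP orientation; "force": force on the tool from outside, world axes, zero at the start; "ft_torque": the same for the moment, N m; "finger_gap": opening from 0.0 (shut) to 1.0 (fully open).
Only numpy, scipy, OpenCV 4.12 (cv2) and the standard library are available. Lean on these libraries where they do the work, as an engineer would, in place of code of your own. Each camera call takes 0.05 s, during which the arm holds its last target. There are 200 camera calls.

## Task

Finish the bundle of aluminium channels in the jig: lay the loose open-up channel open-up and fully down in the jig's empty bay, ends even with its neighbour, then turn the channel from the sloped rest level and lower it open-down over the middle, one flange inside each lower channel, until it sits flat and fully home with its ends even with the others. The jig is clamped by hand somewhere along the bed's width, so feel or look for where it really stands; leave the other things on the bench alone.

Things in the scene. Friction and masses are not known exactly. Their poses are not given: they have to be found in the camera images.
- bed: Blue base plate fixed to the bench, 230 (x) x 260 (y) x 10 mm; origin at its centre, on the bench; x runs along the channels, y across. On it is clamped a dark jig plate 190 x 170 x 6 mm, parallel to it and centred in x, but ACROSS (y) the jig stands anywhere up to 30 mm either side of the bed's centre: not reported, to be felt or seen. Jig and bed do not move when touched.
- bed_held (a point): Where the standing channel would be if the jig stood central: 41.5 mm to +y on the bed, 36 mm up. Really the jig's shift is added. That channel is open-up, clamped fast, 180 x 50 x 40 mm, walls 3 mm, flange tops 56 mm above the bench. Fingers can feel its two outer faces.
- bed_bay (a point): Where a channel's centre comes in the empty bay if the jig stood central: 41.5 mm to -y, 36 mm above the bench (bay floor 16 mm); the jig's shift is added. Four guide lugs, leaning slightly outwards, 30 mm long at 70 mm either way lengthwise, tops 30 mm up; the middle is free for fingers. Side play 2 mm each way; 33 mm gap to the standing channel.
- bed_top (a point): Where the open-down channel's centre comes if the jig stood central: bed's middle, 40 mm above the bench; the jig's shift is added. Its web then rests on the two neighbouring flanges of the lower channels (39 mm over their far faces, 46 mm inside the upper: about 3.5 mm side play each way), its flange edges 2 mm clear of the webs below.
- lower_mid (a point): Loose aluminium channel lying open-up on the bench (web underneath, flanges upright): 180 mm long (x), 50 wide outside (y), 40 tall, walls 3 mm, about 0.2 kg. Point: its centre, 20 mm above its underside; z up, out of its open side. Grasp it across the 50 mm from above.
- upper_mid (a point): Loose aluminium channel lying open-down on the sloped rest (web on top): 180 mm long (x), 52 wide outside, 46 inside (y), 38 tall, walls 3 mm, about 0.2 kg. Point: its centre, 19 mm under the web's outer face; z out of that face, at the start leaning 30 degrees from vertical to the rest's -y. Grasp across the 52 mm, tool tilted along -z.
- rest: Grey sloped rest fixed to the bench, 190 mm long (x), 75 mm deep (y), its plate falling at 30 degrees towards its -y, 18 to 64 mm high; origin on the bench under its middle. At the low edge two lips 6 mm high, 80 mm either way from the middle, so the middle is free for fingers.
- hammer: Bystander, leave alone: claw-type hammer lying on the bench; origin at its underside or middle.
- wrench: Bystander, leave alone: steel spanner lying on the bench; origin at its underside or middle.
- spray: Bystander, leave alone: white can, 60 mm across, 170 mm tall, standing; origin at its underside or middle.
- square: Bystander, leave alone: steel engineer's square lying flat, 100 x 130 mm; origin at its underside or middle.
- block: Bystander, leave alone: steel block 60 x 45 x 35 mm; origin at its underside or middle.
- tin: Bystander, leave alone: open steel cup 80 mm across, 60 mm tall; origin at its underside or middle.

How it is judged:
By the outcome, as a careful person would: the job done as asked, in the order asked, and still so for the second after the job is handed in, with the robot touching nothing.
It also fails if it takes over 70 s, if anything falls off the work surface, if the arm or the gripper's body presses on something with over 40 N, if the wrist force passes 120 N, or if a joint passes its speed limit or range.

## Working session

There is one attempt and no reset: what is moved stays moved. The work goes in short steps, Python scripts to look and compute and a shell command to move; the robot and the scene stay as the last step left them, time stands still between calls to the robot, and variables do not carry over. Pictures are saved under pics/ and viewed, about 8 in all and at most 12, crops included, and the job is handed in when it is done.

```bash
mkdir -p pics; ls
cat > h.py <<'E'
import numpy as np,cv2
from station import manip
def snap(n,f):
    ci=manip.camera_info(n); im=manip.snapshot(n); cv2.imwrite('pics/'+f+'.png',cv2.cvtColor(im,cv2.COLOR_RGB2BGR))
    np.savez('pics/'+f+'.npz',**{k:np.array(v) for k,v in ci.items()}); return im
def ray(f,uv):
    c=np.load('pics/'+f+'.npz'); R=c['R'];o=-R.T@c['t']
    d=R.T@np.array([(uv[0]-c['cx'])/c['fx'],(uv[1]-c['cy'])/c['fy'],1.]); return o,d/np.linalg.norm(d)
def onz(f,uv,z):
    o,d=ray(f,uv); return o+d*(z-o[2])/d[2]
def tri(*fu):
    A=np.zeros((3,3));b=np.zeros(3);rs=[ray(*x) for x in fu]
    for o,d in rs: P=np.eye(3)-np.outer(d,d);A+=P;b+=P@o
    X=np.linalg.solve(A,b); return X,[np.linalg.norm((np.eye(3)-np.outer(d,d))@(X-o)) for o,d in rs]
def proj(f,X):
    c=np.load('pics/'+f+'.npz');p=c['R']@X+c['t'];return p[:2]/p[2]*[c['fx'],c['fy']]+[c['cx'],c['cy']]
E
python3 - <<'E'
from h import *
np.set_printoptions(precision=4,suppress=True)
for n in('scene','top','wrist'):
    snap(n,n+'0');c=manip.camera_info(n);print(n,-np.array(c['R']).T@c['t'],np.array(c['R'])[2],c['fx'])
s=manip.sense();print(s)
E
```

```text
pics
scene [ 1.2187 -0.1504  0.5801] [-0.7699  0.1889 -0.6095] 434.64097404460944
top [0.4919 0.0013 0.9312] [ 0.0981  0.0023 -0.9952] 495.99169603893733
wrist [0.1819 0.6033 0.3736] [ 0.2811 -0.1276 -0.9512] 348.2006299312239
{'t': 0.15, 'q': array([ 0.9735,  0.5282,  1.4336,  0.    ,  1.1814, -0.1785]), 'qd': array([ 0.0009, -0.0008, -0.0035, -0.0011,  0.001 , -0.0001]), 'tau': array([  0.0005, -44.2741, -17.8277,  -0.0002,   0.0056,  -0.    ]), 'tcp_pos': array([0.254 , 0.5708, 0.404 ]), 'tool_rot': array([ 0.8387,  0.5447, -0.0008,  0.0003]), 'force': array([ 0.4378, -0.0194, -1.0922]), 'ft_torque': array([ 0.0437, -0.0412,  0.0299]), 'finger_gap': 0.9996390884547545}
```

View pics/top0.png

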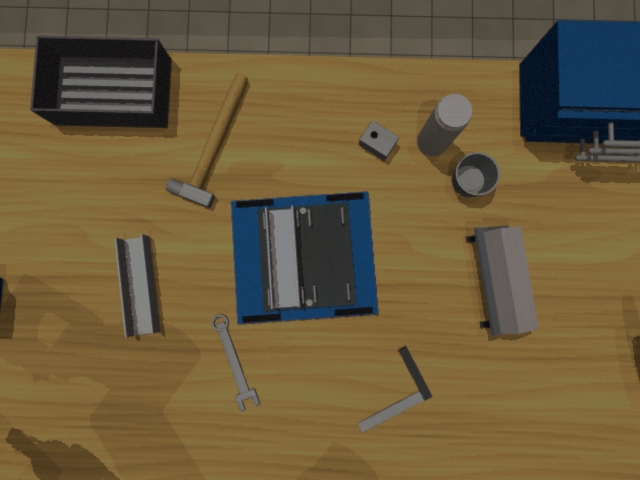

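View pics/scene0.png

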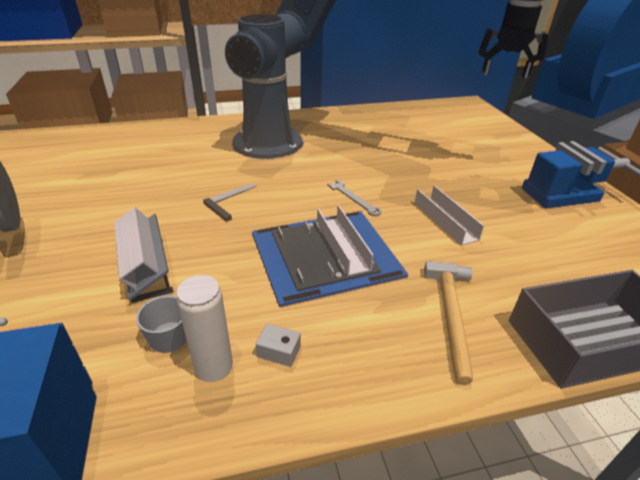

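Run:
```python
import cv2,numpy as np
t=cv2.imread('pics/top0.png');s=cv2.imread('pics/scene0.png')
def c(i,x,y,w,h,W,H): 
    o=cv2.resize(i[y:y+h,x:x+w],(W,H),interpolation=cv2.INTER_CUBIC)
    for k in range(0,w,20): cv2.putText(o,str(x+k),(k*W//w,8),0,.3,(0,0,255));cv2.line(o,(k*W//w,0),(k*W//w,4),(0,0,255))
    for k in range(0,h,20): cv2.putText(o,str(y+k),(0,k*H//h+4),0,.3,(0,0,255))
    return o
a=np.hstack([c(t,105,225,65,120,195,360),c(t,225,185,155,140,399,360),c(t,458,218,82,120,206,302)[:302].__class__(0) if 0 else cv2.copyMakeBorder(c(t,458,218,82,124,206,312),0,48,0,0,0)])
b=np.hstack([c(s,405,180,85,70,280,240),c(s,245,200,165,105,360,240),c(s,105,200,70,105,160,240)])
cv2.imwrite('pics/c1.png',np.vstack([a,b]))
```

```text
(no output)
```

View pics/c1.png

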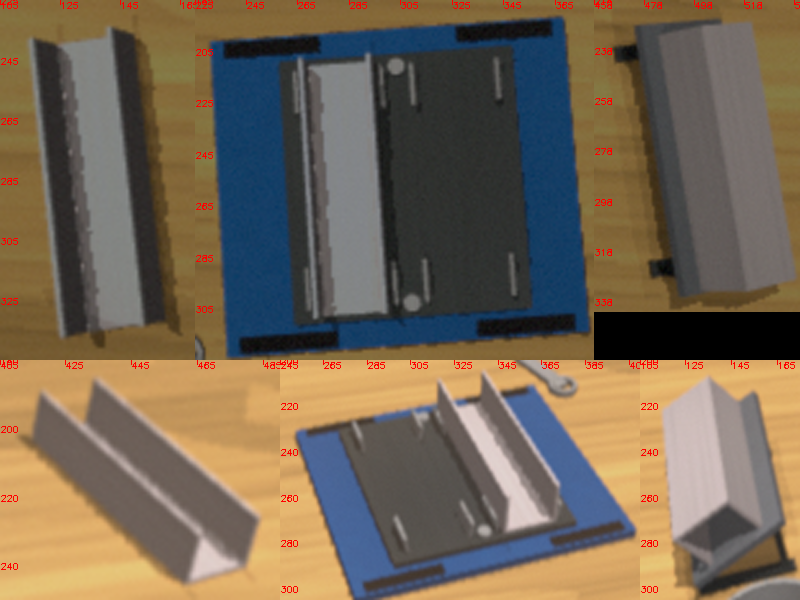

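Run:
```python
from h import *
np.set_printoptions(precision=4,suppress=True)
T1=lambda x,y:(105+x/3,225+y/3); T2=lambda x,y:(225+(x-195)/2.574,185+y/2.571); T3=lambda x,y:(458+(x-594)/2.512,218+y/2.516)
S1=lambda x,y:(405+x/3.294,180+(y-360)/3.43); S2=lambda x,y:(245+(x-280)/2.182,200+(y-360)/2.286); S3=lambda x,y:(105+(x-640)/2.286,200+(y-360)/2.286)
def two(n,a,b): print(n,*tri(('top0',a),('scene0',b)))
two('L +y hi-x',T1(35,40),S1(258,517)); two('L +y lo-x',T1(64,337),S1(95,380))
two('L -y hi-x',T1(112,29),S1(202,537)); two('L -y lo-x',T1(145,324),S1(42,392))
def q(n,f,l,z):
    P=np.array([onz('top0',f(*p),z) for p in l]);c=P.mean(0);print(n,c,'sides',[np.linalg.norm(P[i]-P[(i+1)%4]).round(4) for i in range(4)],
     'yaw x-edges',[np.degrees(np.arctan2(*(P[a]-P[b])[[1,0]])) for a,b in((0,3),(1,2))])
q('lower',T1,[(35,40),(112,29),(145,324),(64,337)],.04)
q('bed',T2,[(212,42),(552,17),(588,330),(228,357)],.01)
q('jig',T2,[(280,64),(512,47),(532,307),(296,325)],.016)
q('held',T2,[(299,58),(370,54),(389,313),(316,320)],.056)
two('held +y hi',T2(300,58),S2(559,490)); two('held +y lo',T2(316,320),S2(485,375));two('held -y hi',T2(370,54),S2(507,497)); two('held -y lo',T2(388,313),S2(440,382))
# upper: crop corners, ridge (upper +y web corner?) 
two('U webridge hi',T3(704,24),S3(729,503));two('U ridge lo',T3(748,290),S3(710,378))
two('U lowweb hi',T3(750,24),S3(675,540));two('U lowweb lo',T3(795,277),S3(664,408))
```

```text
L +y hi-x [0.575  0.3779 0.0377] [np.float64(0.001663831981346655), np.float64(0.0016638319813467384)]
L +y lo-x [0.3985 0.349  0.0364] [np.float64(0.0010960402685542248), np.float64(0.0010960402685542894)]
L -y hi-x [0.5833 0.3333 0.0353] [np.float64(0.002270399329720154), np.float64(0.0022703993297201928)]
L -y lo-x [0.4077 0.3017 0.0378] [np.float64(0.0018421400675274458), np.float64(0.0018421400675274285)]
lower [0.4905 0.3376 0.04  ] sides [np.float64(0.0466), np.float64(0.1773), np.float64(0.0482), np.float64(0.1779)] yaw x-edges [np.float64(9.30484026290398), np.float64(9.809558981770175)]
bed [0.5512 0.0396 0.01  ] sides [np.float64(0.2493), np.float64(0.2285), np.float64(0.2577), np.float64(0.2283)] yaw x-edges [np.float64(5.3507767657386704), np.float64(7.453995123128322)]
jig [0.5511 0.0322 0.016 ] sides [np.float64(0.1687), np.float64(0.1879), np.float64(0.1682), np.float64(0.1881)] yaw x-edges [np.float64(5.649610205112272), np.float64(5.507095182644081)]
held [0.5471 0.0731 0.056 ] sides [np.float64(0.0493), np.float64(0.1789), np.float64(0.0498), np.float64(0.1808)] ya
[... 226 characters left out ...]
0021276477056939207), np.float64(0.0021276477056939237)]
held -y hi [0.6392 0.0591 0.0546] [np.float64(0.0013250303331876435), np.float64(0.0013250303331876867)]
held -y lo [0.4611 0.0427 0.0515] [np.float64(0.002605319692917652), np.float64(0.0026053196929176495)]
U webridge hi [ 0.6052 -0.3009  0.0866] [np.float64(0.002493345822680862), np.float64(0.0024933458226809356)]
U ridge lo [ 0.427  -0.3289  0.0863] [np.float64(0.0021817344611729603), np.float64(0.0021817344611730414)]
U lowweb hi [ 0.6094 -0.3437  0.061 ] [np.float64(0.001284271758119236), np.float64(0.0012842717581191291)]
U lowweb lo [ 0.4349 -0.3706  0.0653] [np.float64(0.0012021387333971487), np.float64(0.0012021387333972658)]
```

The top and scene views agree. The loose lower channel is at about (0.491, 0.338), yaw 9.6°. The jig is at about (0.551, 0.032), yaw 5.7°. The upper channel leans to world −y, with its ridge at z≈87 mm. I'll move over the lower channel now.

```bash
python3 -m jog '[[[33,-33,-20,4.8],[33,-33,-20,4.8],[33,-33,-20,4.8],[33,-33,-20,4.8],[33,-33,-20,4.8],[33,-33,-20,4.8],[33,-33,-20,4.8],[6,-2,0,0]]]' 100 40
python3 - <<'E'
from h import *
print(manip.sense()['tcp_pos'],manip.sense()['tool_rot'],manip.sense()['q']);snap('wrist','w1')
E
```

```text
t: 1.15
tcp_pos: [0.4929, 0.3355, 0.2628]
tool_rot: [0.647, 0.762, -0.001, -0.001]
force: [-0.0, 0.3, 0.3]
finger_gap: 0.998
[0.49286317 0.33546714 0.26283901] [ 6.47101583e-01  7.62402243e-01 -1.45146172e-03 -5.04604390e-04] [ 4.10427070e-01  6.79135602e-01  1.61868590e+00 -4.99277144e-04
  8.46821717e-01 -1.32327912e+00]
```

View pics/w1.png

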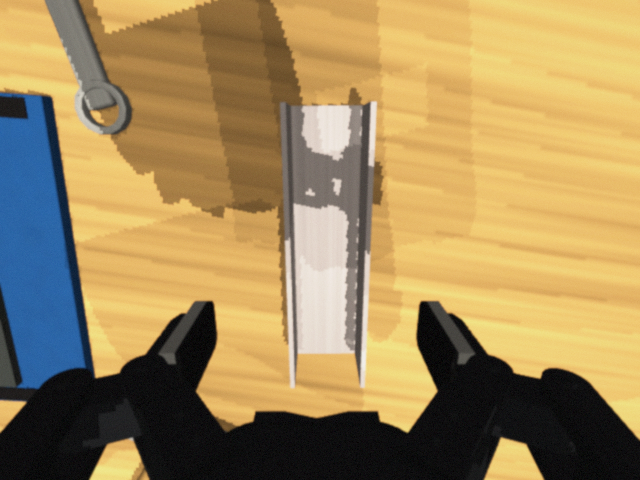

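Wrist view: the channel is centred between the fingers, its flange-top ends at px (281,102), (376,101), (365,386) and (292,386).

Run:
```python
from h import *
np.set_printoptions(precision=4,suppress=True)
P=np.array([onz('w1',p,.04) for p in[(280,102),(377,101),(366,386),(291,386)]]);print(P,P.mean(0),np.linalg.norm(P-np.roll(P,-1,0),axis=1))
d=P[0]+P[1]-P[2]-P[3];print(np.degrees(np.arctan2(d[1],d[0])))
# height check with top camera
T1=lambda x,y:(105+x/3,225+y/3)
for w,t in[((280,102),(145,324)),((377,101),(64,337)),((366,386),(35,40)),((291,386),(112,29))]:print(*tri(('w1',w),('top0',T1(*t))))
c=np.load('pics/w1.npz');print(-c['R'].T@c['t'],c['R'])
```

```text
[[0.4073 0.3024 0.04  ]
 [0.3986 0.3518 0.04  ]
 [0.5753 0.3831 0.04  ]
 [0.5837 0.3332 0.04  ]] [0.4912 0.3426 0.04  ] [0.0501 0.1795 0.0506 0.1791]
-170.01538058111214
[0.4068 0.3016 0.0328] [np.float64(0.00016998683615257462), np.float64(0.00016998683615245246)]
[0.3965 0.355  0.0181] [np.float64(0.00026427492593188655), np.float64(0.0002642749259317684)]
[0.5749 0.3798 0.0385] [np.float64(0.0036327860095070044), np.float64(0.003632786009506943)]
[0.5828 0.3315 0.0395] [np.float64(0.001971873973239321), np.float64(0.0019718739732392495)]
[0.415  0.3231 0.2327] [[-0.1627  0.9867 -0.0023]
 [ 0.9393  0.1556  0.3056]
 [ 0.3019  0.0475 -0.9521]]
```

```bash
python3 -m jog '[[[-1.5,7,-15,0.5],[0,0,-20,0],[0,0,-20,0],[0,0,-15,0],[0,0,-12,0],[0,0,0,0],[0,0,0,0],[0,0,0,0]]]' 100 40
python3 -m jog '[[[0,0,0,0],[0,0,0,0],[0,0,0,0],[0,0,0,0],[0,0,0,0],[0,0,0,0],[0,0,10,0],[0,0,20,0]]]' 0 40
python3 -m jog '[[[0,0,20,0],[0,0,20,0],[0,0,20,0],[0,0,0,0],[0,0,0,0],[0,0,0,0],[0,0,0,0],[0,0,0,0]]]'
python3 -c "
from h import *;snap('scene','s2');snap('top','t2');print(manip.sense()['tcp_pos'],manip.sense()['force'])"
```

```text
t: 2.2
tcp_pos: [0.49, 0.3451, 0.1834]
tool_rot: [0.642, 0.767, 0.001, 0.0]
force: [0.2, 0.2, 0.1]
finger_gap: 1.002
t: 3.2
tcp_pos: [0.489, 0.3449, 0.2124]
tool_rot: [0.642, 0.767, -0.001, -0.001]
force: [-0.1, -0.7, -1.7]
finger_gap: 0.581
t: 4.2
tcp_pos: [0.4896, 0.3449, 0.2722]
tool_rot: [0.642, 0.767, -0.0, -0.0]
force: [-0.2, 0.6, -1.6]
finger_gap: 0.576
[0.48961754 0.34495958 0.27241714] [-0.47785944  0.41702758 -2.22109418]
```

```bash
python3 -m jog '[[[13,-31,8,-1],[13,-31,8,-1],[13,-31,8,-1],[13,-31,8,-1],[13,-31,8,-0.4],[0,0,0,0],[0,0,0,0],[0,0,0,0]]]'
python3 - <<'E'
from h import *
snap('wrist','w2')
E
```

```text
t: 5.3
tcp_pos: [0.5539, 0.1909, 0.3123]
tool_rot: [0.671, 0.742, -0.0, -0.0]
force: [0.7, 0.6, -1.7]
finger_gap: 0.583
```

View pics/w2.png

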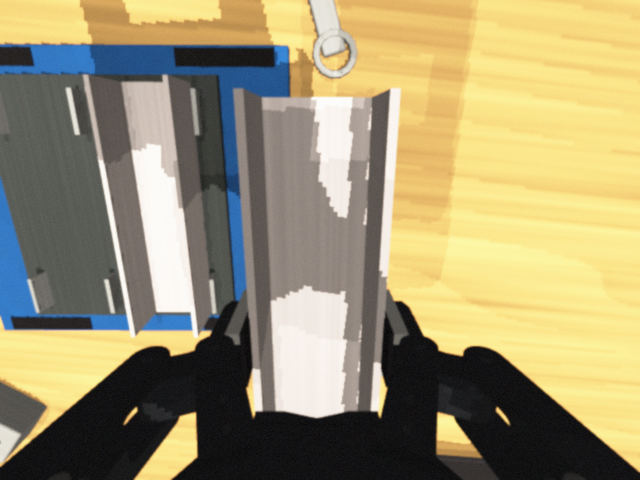

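Wrist view: the standing channel's flange-top ends are at about (83,76), (168,76), (197,333) and (130,336). The carried channel's low-x end spans (234,90) to (400,90), held square.

Run:
```python
from h import *
np.set_printoptions(precision=4,suppress=True)
P=np.array([onz('w2',p,.056) for p in[(83,76),(168,76),(198,333),(130,336)]]);print(P,P.mean(0),np.linalg.norm(P-np.roll(P,-1,0),axis=1))
d=P[2]+P[3]-P[0]-P[1];print(np.degrees(np.arctan2(d[1],d[0])))
for z in(.165,.169,.173):
  Q=np.array([onz('w2',p,z) for p in[(234,90),(400,90),(382,410),(255,410)]]);d=Q[1]-Q[0];print(z,Q,np.linalg.norm(d),np.degrees(np.arctan2(d[1],d[0])),np.linalg.norm(Q[3]-Q[2]))
J=np.array([onz('w2',p,.016) for p in[(217,76),(232,313)]]);print(J)
# bed corner/edges
print(onz('w2',(288,45),.01))
T2=lambda x,y:(225+(x-195)/2.574,185+y/2.571)
for w,t in[((83,76),(388,313)),((168,76),(316,320)),((198,333),(299,58)),((130,336),(370,54))]:print(*tri(('w2',w),('top0',T2(*t))))
print(manip.sense()['tcp_pos'])
```

```text
[[0.4626 0.0426 0.056 ]
 [0.4575 0.0928 0.056 ]
 [0.633  0.1101 0.056 ]
 [0.6409 0.0591 0.056 ]] [0.5485 0.0762 0.056 ] [0.0505 0.1763 0.0515 0.179 ]
5.456013391530313
0.165 [[0.4681 0.1568 0.165 ]
 [0.4629 0.2082 0.165 ]
 [0.5868 0.2224 0.165 ]
 [0.5923 0.1692 0.165 ]] 0.05164337603654517 95.78154939592875 0.053488820174406634
0.169 [[0.4684 0.1578 0.169 ]
 [0.4634 0.2074 0.169 ]
 [0.583  0.2211 0.169 ]
 [0.5883 0.1697 0.169 ]] 0.049878573111148024 95.7815493959287 0.05166095310674952
0.173 [[0.4686 0.1587 0.173 ]
 [0.4638 0.2065 0.173 ]
 [0.5792 0.2198 0.173 ]
 [0.5843 0.1702 0.173 ]] 0.04811377018575089 95.78154939592879 0.0498330860390924
[[0.4509 0.1109 0.016 ]
 [0.6379 0.1264 0.016 ]]
[0.4255 0.1583 0.01  ]
[0.4614 0.0401 0.052 ] [np.float64(0.0009591271864561567), np.float64(0.0009591271864561378)]
[0.4556 0.0895 0.0474] [np.float64(0.0012813669775002434), np.float64(0.0012813669775002482)]
[0.6358 0.108  0.0512] [np.float64(0.0007287544279983427), np.float64(0.0007287544279983508)]
[0.6395 0.0586 0.0563] [np.float64(0.0012803849658719365), np.float64(0.00128038496587191)]
[0.554  0.1909 0.3123]
```

```bash
python3 -m jog '[[[1.5,-33,0,-0.2],[0,-33,0,0],[0,-33,0,0],[0,-33,-10,0],[0,-33,-27,0],[0,-33,-27,0],[0,0,0,0],[0,0,0,0]]]'
python3 - <<'E'
from h import *
snap('wrist','w3')
E
```

```text
t: 6.35
tcp_pos: [0.5562, -0.0073, 0.2488]
tool_rot: [0.672, 0.74, 0.0, -0.0]
force: [0.2, 0.3, -1.5]
finger_gap: 0.577
```

View pics/w3.png

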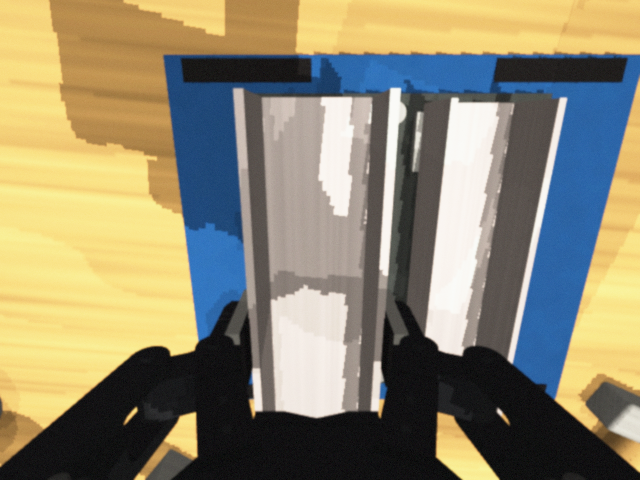

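Wrist view: the carried channel is centred. The standing channel's low-x end spans about (447,97) to (567,98), and its far edge runs to (517,358).

Run:
```python
from h import *
np.set_printoptions(precision=4,suppress=True)
im=cv2.imread('pics/w3.png');g=im.mean(2).astype(int)
for r in(110,160,220,280):print(r,g[r,225:265:2],'\n',g[r,380:600:4])
P=np.array([onz('w3',p,.056) for p in[(447,97),(567,98),(428,335),(517,358)]]);print(P,np.linalg.norm(P[1]-P[0]))
for a,b in((0,2),(1,3)):d=P[b]-P[a];print(np.degrees(np.arctan2(d[1],d[0])))
Q=np.array([onz('w3',p,.1055) for p in[(234,90),(401,89)]]);d=Q[1]-Q[0];print(Q,Q.mean(0),np.linalg.norm(d),np.degrees(np.arctan2(d[1],d[0])))
a=np.radians(5.5);e=np.array([np.cos(a),np.sin(a)]);n=np.array([-e[1],e[0]])
D=P[:2].mean(0)[:2]-Q.mean(0)[:2];print('along',D@e,'across',D@n)
```

```text
110 [ 74  75  79  75  94 180 195 193 193 180  99  79  80  81  81  81  78  80
  94 160] 
 [ 79  78 143 249 249 232 229  59  59  59  65  76  80  82  82  82  78  89
 248 248 247 247 248 245 248 246 247 247 245 231 161 160 161 173  79  79
  79  80  77  80  81  77  77  78 107 239 200 103 104 100 103 104 103 103
 101]
160 [ 74  72  72  77  73  73 118 189 190 192 192 146  77  81  79  85  80  83
  84  92] 
 [ 81  92 249 249 146  88  47  39  89 144  87  82  82  78  84  80 194 248
 246 246 247 247 248 247 243 242 239 242 179 160 156 107  79  78  79  82
  81  83  79  81  78  79 233 238 104 105 104 105 106 104 102 105 103 104
 105]
220 [ 75  77  76  75  75  66  62  67  94 163 164 162 160 107  82  82  81  84
  80  83] 
 [ 80 246 245 127  86  54  44  45  41  83  83  80  84  80  94 245 245 243
 244 244 245 245 245 243 242 215 160 186 177  94  86  85  81  85  85  84
  80  83  81 240 245 105 107 104 104 100 107 104 101 100 101 104 105 102
 107]
280 [120 119 125 119 120 121 122 118 116 116 128 162 164 162 159  97  83  82
  87  85] 
 [161 166 100  90  55  52  53  63  80  80  83  80  81 240 245 244 243 243
 247 249 248 247 248 202 148 152 149  85  87  84  82  85  83  85  87  78
 230 232 107 101 105 104 102 103 105 105 104 104 107 103 102 109 197 195
 195]
[[0.4615 0.041  0.056 ]
 [0.4569 0.0929 0.056 ]
 [0.5802 0.0561 0.056 ]
 [0.5899 0.1079 0.056 ]] 0.052146971236705204
7.261266923159742
6.436856517976625
[[ 0.4707 -0.0399  0.1055]
 [ 0.4656  0.0099  0.1055]] [ 0.4681 -0.015   0.1055] 0.05009643473898279 95.85410017523225
along -0.0010560752054537316 across 0.08242481370044671
```

```bash
python3 -m jog '[[[-1,0,-10,0],[0,0,-10,0],[0,0,-8,0],[0,0,-6,0],[0,0,-5,0],[0,0,-3,0],[0,0,-2,0],[0,0,0,0]]]'
python3 -m jog '[[[0,0,-2,0],[0,0,-2,0],[0,0,-1,0],[0,0,-1,0],[0,0,0,0],[0,0,0,0],[0,0,0,0],[0,0,0,0]]]'
```

```text
t: 7.4
tcp_pos: [0.5551, -0.0081, 0.2047]
tool_rot: [0.672, 0.74, 0.0, 0.0]
force: [0.4, 0.0, -2.2]
finger_gap: 0.576
t: 8.4
tcp_pos: [0.5551, -0.008, 0.1992]
tool_rot: [0.672, 0.74, 0.0, 0.0]
force: [-1.2, 1.3, 6.1]
finger_gap: 0.573
```

```bash
python3 -m jog '[[[0,0,0,0],[0,0,0,0],[0,0,0,0],[0,0,10,0],[0,0,25,0],[0,0,40,0],[0,0,40,0],[0,0,20,0]]]' 78
python3 - <<'E'
from h import *
snap('wrist','w4')
E
```

```text
t: 9.4
tcp_pos: [0.5555, -0.008, 0.3367]
tool_rot: [0.672, 0.74, 0.001, 0.002]
force: [-0.1, 0.4, -0.3]
finger_gap: 0.779
```

View pics/w4.png

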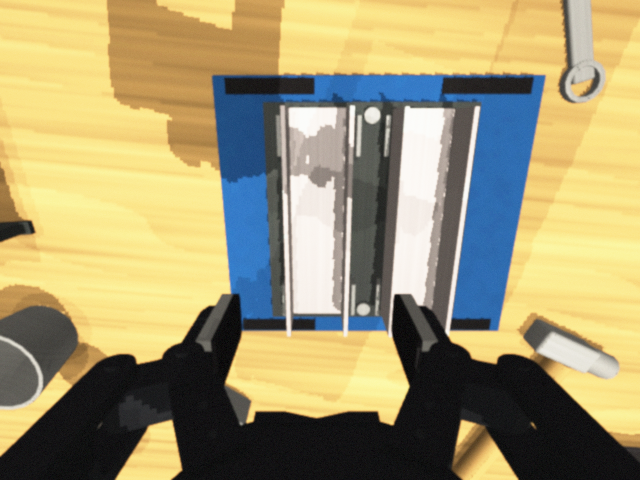

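```bash
python3 -m jog '[[[-5,-45,0,0.5],[-5,-45,0,0.5],[-5,-45,0,0.5],[-5,-46,0,0.5],[-5,-46,0,0.5],[-6,-46,0,0.5],[-7,-46,0,0.4],[0,0,0,0]]]' 100
python3 - <<'E'
from h import *
np.set_printoptions(precision=4,suppress=True)
snap('wrist','w5');snap('top','t5');snap('scene','s5')
print(manip.sense()['tcp_pos'])
im=cv2.imread('pics/w4.png');g=im.mean(2).astype(int)
for r in(115,300):print(r,g[r,264:300:2],'\n',g[r,336:480:2])
print(g[96:116,[283,352]].T,g[320:345,[288,346,391,449]].T)
E
```

```text
t: 10.45
tcp_pos: [0.5164, -0.3305, 0.3335]
tool_rot: [0.652, 0.758, -0.0, 0.001]
force: [-0.4, 1.2, -0.0]
finger_gap: 1.005
[ 0.5168 -0.3263  0.3333]
115 [ 63  63  60  62  62  64 106 118 154 202 178 101 160 245 247 247 249 250] 
 [201 170 174 178 170 106 106 234 249 207  88 161 169 104 161 233 232 235
 238 237 236 236 148  61  62 112 158 107  66  85  87  85  88  84 199 251
 251 250 250 250 250 251 251 250 250 249 251 250 250 250 250 249 248 238
 190 187 189 171 175 134  83  87  84  82  83  83  81  81  96 218 245 218]
300 [108 105 106  96  73  78  80  82  69 126 137 217 240 154 141 227 236 241] 
 [157 166 177  99 184 243 197 103 196 174  84  75  72  71  71  75  81  54
  43  58 151 142  69  83  87  87  89 163 216  48  13  10   9  42  79  81
  78  83  84 129 233 241 242 241 179 157 156 164 158  88  87  86  87  89
  86  86 115 236 236 133 112 109 108 110 109 108 112 107 114 109 109 108]
[[119 119 112  99  95  87  71  68  87 143 190 199 199 200 199 199 199 199
  198 200]
 [113 114 107 100  94  85  88  90 116 195 242 250 251 250 250 250 250 251
  250 249]] [[240 242 240 241 240 239 238 237 237 238 239 239 240 239 239 233 214 193
  192 196 199 201 196 196 196]
 [241 241 241 240 239 235 237 236 235 236 237 237 238 237 235 230 215 194
  188 183 183 181 180 178 183]
 [200 184 180 179 167 149 148 148 143 148 148 163 179 199 212 221 220 207
  197 198 200 203 202 202 201]
 [239 236 232 229 224 220 219 214 205 198 203 217 223 224 219 211 190 157
  120  85  55  30  15  19  18]]
```

View pics/w5.png

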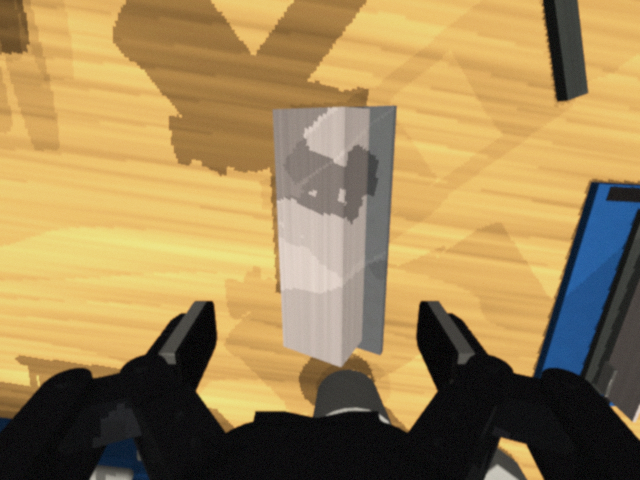

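Wrist view: the web spans (273,110) to (343,108), the uphill flange reaches x≈368, and the rest's plate shows to x≈396. The finger tips are chunky, so I need the exact section.

Run:
```python
from h import *
np.set_printoptions(precision=4,suppress=True)
T3=lambda x,y:(458+(x-594)/2.512,218+y/2.516)
S3=lambda x,y:(105+(x-640)/2.286,200+(y-360)/2.286)
for n,w,t,s in[('low lo',(273,110),(795,277),(664,408)),('ridge lo',(343,108),(748,290),(710,378)),('low hi',(283,347),(750,24),(675,540)),('ridge hi',(345,365),(704,24),(729,503))]:
    print(n,*tri(('w5',w),('top0',T3(*t))),*tri(('w5',w),('scene0',S3(*s))))
print('plate edge',onz('w5',(396,106),.064),onz('w5',(383,353),.064),'R edge',onz('w5',(368,106),.058),onz('w5',(363,350),.058))
print('low web',onz('w5',(273,110),.065),onz('w5',(283,347),.065),'ridge',onz('w5',(343,108),.0895),onz('w5',(345,365),.0895))
im=cv2.imread('pics/w5.png')
for r in(120,250,340):print(r,im[r,262:412:3].mean(1).astype(int))
# w4 gap: placed/held faces at z=.056
P=[onz('w4',p,.056) for p in[(280,106),(356,106),(405,107),(480,107),(286,336),(349.5,336),(390,335),(451,335)]]
print(np.array(P))
```

```text
low lo [ 0.435  -0.3711  0.0672] [np.float64(1.636282214385361e-05), np.float64(1.636282214389488e-05)] [ 0.4348 -0.3704  0.0648] [np.float64(0.0009358907629827494), np.float64(0.0009358907629827195)]
ridge lo [ 0.4279 -0.3287  0.0927] [np.float64(0.0004998828445731688), np.float64(0.0004998828445732297)] [ 0.4278 -0.3275  0.0858] [np.float64(0.0008265449555617958), np.float64(0.0008265449555617866)]
low hi [ 0.6088 -0.3428  0.0682] [np.float64(0.0006066484781224468), np.float64(0.0006066484781224305)] [ 0.6127 -0.3424  0.0633] [np.float64(0.0008812187059225881), np.float64(0.0008812187059225842)]
ridge hi [ 0.6024 -0.2989  0.0928] [np.float64(0.002945433627899146), np.float64(0.0029454336278990677)] [ 0.6053 -0.297   0.086 ] [np.float64(0.0014657847174991113), np.float64(0.001465784717499124)]
plate edge [ 0.4207 -0.2935  0.064 ] [ 0.6057 -0.2625  0.064 ] R edge [ 0.423  -0.3105  0.058 ] [ 0.6095 -0.2775  0.058 ]
low web [ 0.435  -0.3713  0.065 ] [ 0.6117 -0.3433  0.065 ] ridge [ 0.4282 -0.3286  0.0895] [ 0.6023 -0.2963  0.0895]
120 [126 127 125 121 139 136 144 138 135 137 139 139 139 144 141 137 144 149
 153 203 194 188 182 187 190 189 186 179 152 156 157 158 157 159 158 157
 114 115 118 115 107 108 110 110  98 169 180 183 182 183]
250 [193 195 195 190 146 135 206 206 213 205 207 207 211 209 207 207 195 198
 197 189 190 196 189 195 194 194 190 169 162 164 166 163 164 166 147 114
 111 116 112 111 113 110 147 189 190 191 192 192 192 195]
340 [161 160 163 167 169 171 169 185 186 186 185 185 183 183 183 182 183 187
 180 182 184 187 182 185 190 187 183 155 154 152 154 149 152 134 108 110
 106 111 109 113 104 159 162 165 166 169 170 170 171 170]
[[ 0.4696 -0.041   0.056 ]
 [ 0.4647  0.0099  0.056 ]
 [ 0.4622  0.0428  0.056 ]
 [ 0.4573  0.0931  0.056 ]
 [ 0.6489 -0.0245  0.056 ]
 [ 0.6437  0.0282  0.056 ]
 [ 0.6394  0.0617  0.056 ]
 [ 0.6345  0.1122  0.056 ]]
```

Section found: low web corner at z≈66 mm, upper bottom edge at z≈58 mm, plate edge about 17 mm beyond it. The moves only turn about world z, so I can't tilt the tool. Instead I'll straddle the channel and the plate edge with the fingers fully open, push it up-slope with the low finger until its upper edge reaches the plate edge, then pinch and lift.

```bash
python3 -m jog '[[[0,4,-15,0.5],[0,4.5,-20,0.4],[0,0,-20,0],[0,0,-20,0],[0,0,-13,0],[0,0,0,0],[0,0,0,0],[0,0,0,0]]]' 100 25
python3 -c "
from h import *
for i in range(3):
  s=manip.sense();print(s['tcp_pos'],s['force'],s['tool_rot'])
snap('wrist','w6')"
```

```text
t: 11.6
tcp_pos: [0.5174, -0.3186, 0.2465]
tool_rot: [0.644, 0.765, -0.0, 0.001]
force: [-0.6, -0.0, -0.4]
finger_gap: 1.0
[ 0.51740375 -0.31864921  0.24654988] [-0.55096462 -0.01772973 -0.42026963] [ 6.44051332e-01  7.64981783e-01 -2.83342375e-05  8.67422012e-04]
[ 0.51740375 -0.31864921  0.24654988] [-0.55096462 -0.01772973 -0.42026963] [ 6.44051332e-01  7.64981783e-01 -2.83342375e-05  8.67422012e-04]
[ 0.51740375 -0.31864921  0.24654988] [-0.55096462 -0.01772973 -0.42026963] [ 6.44051332e-01  7.64981783e-01 -2.83342375e-05  8.67422012e-04]
```

View pics/w6.png

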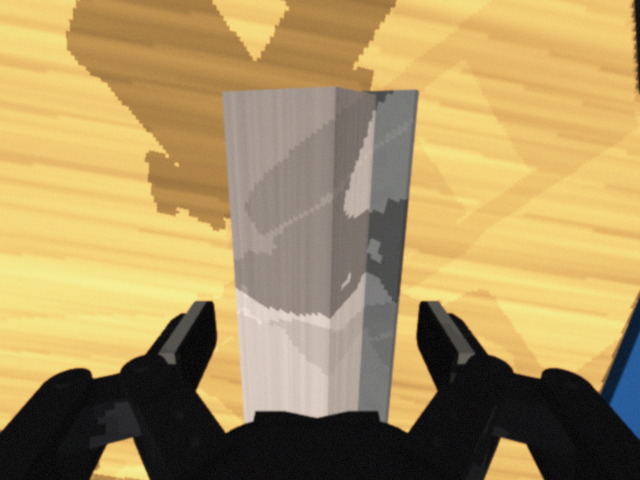

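Wrist view: low web edge at x≈242 and plate edge at x≈391 at the finger rows. They are centred between the pads (216 and 419). Descending.

```bash
python3 -m jog '[[[0,0,-8,0],[0,0,-8,0],[0,0,-3,0],[0,0,-3,0],[0,0,-2,0],[0,0,0,0],[0,0,0,0],[0,0,0,0]]]'; python3 -m jog '[[[0,0,-2,0],[0,0,-2,0],[0,0,-2,0],[0,0,-2,0],[0,0,-2,0],[0,0,0,0],[0,0,0,0],[0,0,0,0]]]'
```

```text
t: 12.65
tcp_pos: [0.5172, -0.3185, 0.2219]
tool_rot: [0.644, 0.765, -0.0, 0.0]
force: [0.1, -0.2, -0.2]
finger_gap: 0.996
t: 13.65
tcp_pos: [0.5172, -0.3186, 0.2118]
tool_rot: [0.644, 0.765, -0.0, 0.0]
force: [0.4, -0.3, -0.5]
finger_gap: 1.001
```

```bash
python3 -m jog '[[[-0.8,4.9,0,0],[-0.8,4.9,0,0],[-0.8,4.9,0,0],[-0.5,3,0,0],[0,0,0,0],[0,0,0,0],[0,0,0,0],[0,0,0,0]]]'
python3 -c "
from h import *
snap('wrist','w7');snap('scene','s7')
a=cv2.imread('pics/w7.png');b=cv2.imread('pics/s7.png')[150:310,60:220]
cv2.imwrite('pics/c7.png',np.hstack([a[60:460,120:520],cv2.resize(b,(400,400),interpolation=2)]))"
```

```text
t: 14.65
tcp_pos: [0.5167, -0.3061, 0.2148]
tool_rot: [0.644, 0.765, -0.002, 0.009]
force: [-0.9, -13.1, 5.0]
finger_gap: 0.997
```

View pics/c7.png

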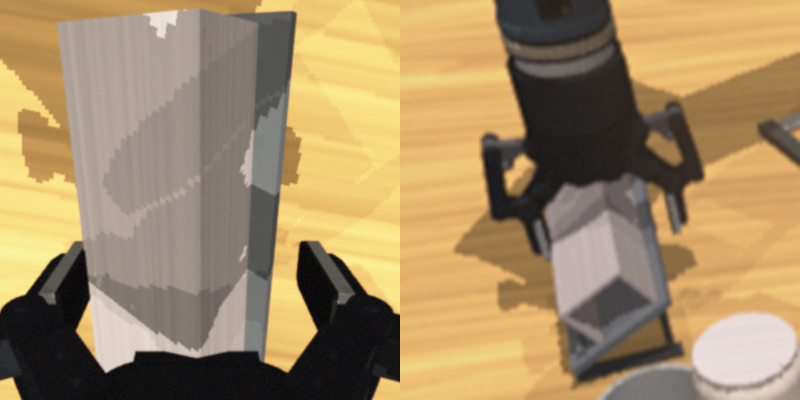

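The tool lagged and rose, because the finger's friction held the corner down while the slope made it climb. I'll back off and push again along the slope.

```bash
python3 -m jog '[[[1.2,-7,0,0],[1.2,-7,-2,0],[0,0,-2,0],[0,0,0,0],[0,0,0,0],[0,0,0,0],[0,0,0,0],[0,0,0,0]]]'
python3 -m jog '[[[-0.6,3.5,2,0],[-0.6,3.5,2,0],[-0.6,3.5,2,0],[-0.6,3.5,2,0],[-0.5,3,1.7,0],[0,0,0,0],[0,0,0,0],[0,0,0,0]]]'
python3 -c "
from h import *
snap('wrist','w8');snap('scene','s8');snap('top','t8')
im=cv2.imread('pics/w8.png')
for r in(90,120,200,260,300):print(r,im[r,150:440:5].mean(1).astype(int))"
```

```text
t: 15.75
tcp_pos: [0.5167, -0.3148, 0.2078]
tool_rot: [0.644, 0.765, 0.0, 0.0]
force: [0.6, 0.4, -0.4]
finger_gap: 1.005
t: 16.75
tcp_pos: [0.5135, -0.2975, 0.2172]
tool_rot: [0.644, 0.765, 0.0, -0.001]
force: [-0.1, -0.2, -0.3]
finger_gap: 1.0
90 [128 124 127 122 125 128 128 126 124 117 116 112 108 105  99  95  95  93
  89 100  95  96 103  90  89  89  88  82  83  86  87  90  89  88  87  84
  88  85  88  87  87  86  86  83  87  69 167 171 173 173 176 179 180 180
 181 181 188 194]
120 [126 125 126 126 130 129 130 131 132  90  90  86  69  71  90  91  87  89
  90 111 174 169 172 182 172 167 166 167 171 171 174 172 169 173 170 170
 150 151 152 147 151 151 143 146 148 144 146 150 147 144 144 184 195 195
 197 197 197 197]
200 [115 119 116 115 119 119 122 121 123 124  98  92  90  91  93  96  92  90
  91  91 126 153 151 152 155 150 146 142 154 154 155 153 151 150 153 149
 165 165 151 155 150 147 149 160 232 234 236 234 234 229 121 121 118 149
 175 178 178 179]
260 [193 191 184 181 182 187 188 191 193 193 196 147  85  80  82  79  75  83
  84  78  91 150 152 166 159 148 149 144 150 153 154 155 149 151 152 151
 152 156 150 152 153 147 152 147 147 153 153 150 146 172 173 175 176 176
 177 176 176 177]
300 [197 195 191 193 194 195 197 190 195 174 170 169  97 122 125 120 126 128
 129 128 130 129 153 150 156 150 149 144 153 151 153 155 150 153 150 149
 153 151 154 150 152 152 148 148 151 154 148 147 163 164 166 182 182 177
 168 142 152 152]
```

```bash
python3 -c "
from h import *
a=cv2.imread('pics/w8.png');b=cv2.imread('pics/s8.png')[160:310,70:220]
cv2.imwrite('pics/c8.png',np.hstack([a[40:440,120:520],cv2.resize(b,(400,400),interpolation=2)]))"
```

```text
(no output)
```

View pics/c8.png

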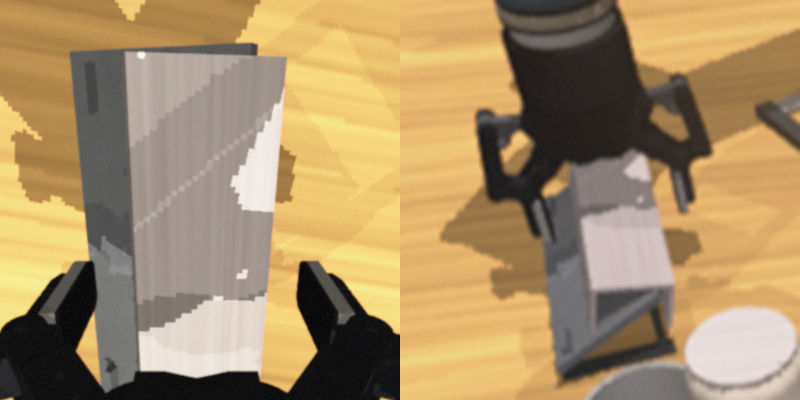

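The push worked. The channel's upper flange has dropped behind the plate edge, so the web is now about level and centred between the fingers (x 138–263 in the crop, against pads at 96 and 298). Gripping and lifting.

```bash
python3 - <<'E'
from h import *
for z in(.068,.072,.076,.08):
    a,b=onz('w8',(245,92),z),onz('w8',(407,97),z);print(z,a,b,np.linalg.norm(a-b))
E
python3 -m jog '[[[0,0,0,0],[0,0,0,0],[0,0,0,0],[0,0,0,0],[0,0,0,0],[0,0,0,0],[0,0,0,0],[0,0,0,0]]]' 0 40
python3 -m jog '[[[0,0,5,0],[0,0,8,0],[0,0,15,0],[0,0,20,0],[0,0,20,0],[0,0,20,0],[0,0,0,0],[0,0,0,0]]]'
python3 - <<'E'
from h import *
print(manip.sense()['force'],manip.sense()['ft_torque']);im=snap('wrist','w9');snap('scene','s9')
g=im.mean(2).astype(int)
for r in(80,90,100,110,150,200):print(r,g[r,210:430:4])
E
```

```text
0.068 [ 0.43034237 -0.33422696  0.068     ] [ 0.42303305 -0.28334223  0.068     ] 0.05140701362661074
0.072 [ 0.43052689 -0.33342462  0.072     ] [ 0.42346352 -0.28425202  0.072     ] 0.04967731583944712
0.076 [ 0.43071142 -0.33262228  0.076     ] [ 0.42389398 -0.28516181  0.076     ] 0.04794761805228357
0.08 [ 0.43089595 -0.33181994  0.08      ] [ 0.42432445 -0.28607159  0.08      ] 0.04621792026512002
t: 17.9
tcp_pos: [0.5136, -0.2973, 0.2179]
tool_rot: [0.644, 0.765, 0.0, -0.0]
force: [-0.5, 2.5, 5.2]
finger_gap: 0.64
t: 18.9
tcp_pos: [0.5135, -0.2977, 0.3053]
tool_rot: [0.644, 0.765, -0.0, -0.0]
force: [-0.2, 0.3, -3.2]
finger_gap: 0.644
[-0.19652555  0.29361909 -3.21218792] [-0.01552492 -0.010138    0.0501086 ]
80 [141 139 136 137 134 132 134 137 131 129 126 123 123 119 116 119 119 117
 121 122 122 120 124 124 125 124 140 168 177 181 185 188 188 188 191 190
 190 192 191 190 190 189 189 187 174 171 171 169 169 167 172 169 177 183
 184]
90 [127 124 124 128 128 133 132 134 133 140 140 142 140 145 145 139 135 132
 129 130 131 132 130 126 125 122 113 116 119 121 152 181 188 186 187 1
[... 297 characters left out ...]
183 183
 184]
110 [136 134 134 133 134 136 128  89  88 167 169 166 167 176 170 165 233 234
 159 172 167 166 167 167 166 164 168 164 166 164 159 166 156 159 143 141
 144 139 141 139 141 138 140 142 144 146 140 141 135 177 178 181 185 186
 187]
150 [127 127 124 128 126 124 126  97  89 113 168 167 165 168 174 167 164 158
 160 169 167 157 154 152 145 144 150 145 146 144 143 150 146 144 145 146
 146 141 138 145 140 140 144 146 144 154 152 156 192 191 190 190 188 186
 183]
200 [192 190 186 189 187 186 186 187  92  90 138 148 147 146 153 146 146 143
 142 148 149 145 145 148 147 142 146 148 151 144 147 169 158 145 144 143
 144 143 142 142 229 232 233 230 229 231 227 181 182 181 179 181 181 182
 181]
```

The gap reads 0.644, where a level 52 mm grip should read about 0.60, so it is still tilted about 10° in the pads. I'll set it on the clear bench between the rest and the bed so it drops level, then regrip.

```bash
python3 -m jog '[[[0,30,0,-1],[0,30,0,-1],[0,30,0,-1],[0,28,-20,-1],[0,0,-30,0],[0,0,-30,0],[0,0,-20,0],[0,0,-6,0]]]'
python3 -m jog '[[[0,0,-2,0],[0,0,-2,0],[0,0,-2,0],[0,0,-2,0],[0,0,0,0],[0,0,0,0],[0,0,0,0],[0,0,0,0]]]'
```

```text
t: 20.0
tcp_pos: [0.5132, -0.1795, 0.1975]
tool_rot: [0.67, 0.742, -0.0, -0.002]
force: [0.3, 0.2, -1.8]
finger_gap: 0.636
t: 21.0
tcp_pos: [0.5137, -0.1798, 0.1915]
tool_rot: [0.67, 0.742, 0.0, 0.0]
force: [0.0, -1.0, -2.6]
finger_gap: 0.637
```

```bash
python3 -m jog '[[[0,0,-2,0],[0,0,-2,0],[0,0,-2,0],[0,0,-2,0],[0,0,-2,0],[0,0,0,0],[0,0,0,0],[0,0,0,0]]]'
```

```text
t: 22.0
tcp_pos: [0.5144, -0.1819, 0.1841]
tool_rot: [0.67, 0.742, -0.0, 0.003]
force: [-5.8, -6.9, 16.0]
finger_gap: 0.62
```

```bash
python3 -m jog '[[[0,0,3,0],[0,0,0,0],[0,0,0,0],[0,0,-3,0],[0,0,-3,0],[0,0,0,0],[0,0,0,0],[0,0,0,0]]]' 85
python3 -m jog '[[[0,0,0,0],[0,0,0,0],[0,0,0,0],[0,0,0,0],[0,0,0,0],[0,0,0,0],[0,0,0,0],[0,0,0,0]]]' 0 40
python3 - <<'E'
from h import *
im=snap('wrist','w10');g=im.mean(2).astype(int)
np.set_printoptions(linewidth=200)
for r in(60,70,80,90,100,110,150,200,250):print(r,g[r,200:440:4])
print(manip.sense()['q'])
E
```

```text
t: 23.0
tcp_pos: [0.5137, -0.1798, 0.1784]
tool_rot: [0.67, 0.742, 0.0, 0.0]
force: [-0.2, -0.5, 1.1]
finger_gap: 0.854
t: 24.0
tcp_pos: [0.5142, -0.1804, 0.179]
tool_rot: [0.67, 0.742, 0.0, 0.001]
force: [0.3, -3.3, 5.7]
finger_gap: 0.603
60 [129 129 125 125 124 124 126 124 126 129 132 130 129 130 129 130 130 128 129 129 128 135 135 133 138 135 139 136 140 140 139 143 143 144 142 142 143 174 203 204 205 199 195 195 192 192 191 195 194
 194 196 193 193 192 196 193 193 193 193 192]
70 [143 145 145 143 141 140 132 135 135 134 133 133 134 126 132 130 132 128 131 129 129 129 125 129 130 128 126 128 130 128 126 128 132 130 130 130 131 186 196 194 184 187 185 188 185 188 190 191 191
 190 193 195 194 195 191 193 194 195 197 196]
80 [143 143 147 145 143 144 144 143 144 147 143 144 146 144 142 143 145 141 144 143 139 144 142 140 140 139 137 140 137 132 132 134 131 134 136 135 135 132 121 118 119 119 177 185 184 184 185 183 181
 182 182 184 181 183 182 183 184 184 185 184]
90 [135 136 136 136 139 137 140 140 141 143 144 143 146 143 143 139 138 136 137 146 143 147 144 145 143 147 143 129 130 12
[... 756 characters left out ...]
69 171 172 171 172 166 168 171 167 176 244 246 246 246 245 245
 243 236 190 185 188 188 199 198 200 200 201]
200 [142 140 142 142 142 142 140 143 143 181 167 164 165 174 169 166 162 160 165 167 170 172 171 167 165 168 172 172 167 166 166 171 170 167 172 168 170 165 166 240 245 243 246 246 247 246 246 246 244
 239 199 198 201 199 199 200 200 200 199 200]
250 [143 146 139 144 140 140 143 142 143 141 162 166 163 163 170 167 163 162 159 165 168 166 166 167 165 165 167 167 165 163 165 170 167 164 166 162 166 162 167 167 205 245 246 247 248 245 246 244 242
 129 133 132 132 137 194 202 202 201 201 201]
[-5.42470058e-01  7.79790028e-01  1.78039219e+00 -5.52883709e-04  5.78886446e-01 -2.21419550e+00]
```

Run:
```python
from h import *
np.set_printoptions(precision=4,suppress=True)
g=cv2.imread('pics/w10.png').mean(2);print(g[88:104,[250,300,340,390]].T.astype(int))
z=.038
A=[onz('w10',p,z) for p in[(229,97),(403.5,97)]];print(A,np.linalg.norm(A[1]-A[0]))
for a,b in(((229,105),(238.5,250)),((403.5,105),(395,250))):
    d=onz('w10',b,z)-onz('w10',a,z);print(np.degrees(np.arctan2(d[1],d[0])))
d=A[1]-A[0];print('end yaw',np.degrees(np.arctan2(d[1],d[0]))-90)
c=np.load('pics/w10.npz');print(-c['R'].T@c['t'])
a=np.radians(5.8);m=(A[0]+A[1])/2+.09*np.array([np.cos(a),np.sin(a),0]);print('centre',m,manip.sense()['tcp_pos'])
```

```text
[[143 145 140 147 162 182 199 199 204 198 202 197 199 200 200 201]
 [145 142 147 150 163 185 198 202 202 203 201 201 201 204 201 202]
 [125 124 129 135 145 160 172 174 173 173 175 175 172 172 174 173]
 [187 183 185 188 208 233 242 245 244 245 244 245 245 244 245 243]]
[array([ 0.4314, -0.2146,  0.038 ]), array([ 0.4262, -0.1633,  0.038 ])] 0.05153816578529096
5.374546226929654
6.690197540564684
end yaw 5.809837789758703
[ 0.4359 -0.1879  0.1485]
centre [ 0.5183 -0.1799  0.038 ] [ 0.5142 -0.1804  0.179 ]
```

```bash
python3 -m jog '[[[0,0,20,0],[0,0,35,0],[0,0,40,0],[9,53.8,0,0],[9,53.8,0,0],[9,53.8,0,0],[8.7,53.9,0,0],[0,0,0,0]]]'
python3 -m jog '[[[0,0,-8,0],[0,0,-8,0],[0,0,0,0],[0,0,0,0],[0,0,0,0],[0,0,0,0],[0,0,0,0],[0,0,0,0]]]'
python3 - <<'E'
from h import *
im=snap('wrist','w11');snap('top','t11');snap('scene','s11')
E
```

```text
t: 25.05
tcp_pos: [0.5483, 0.0396, 0.2724]
tool_rot: [0.668, 0.744, -0.001, -0.002]
force: [0.1, -0.4, -2.3]
finger_gap: 0.601
t: 26.05
tcp_pos: [0.5494, 0.0356, 0.2575]
tool_rot: [0.67, 0.742, 0.0, 0.0]
force: [0.2, -0.4, -2.5]
finger_gap: 0.602
```

View pics/w11.png

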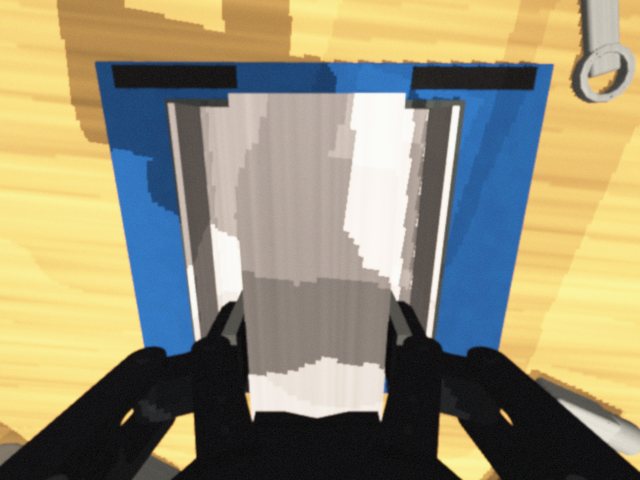

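Wrist view: the upper channel's low-x end spans (229,93) to (406,93). The lower pair's outer flange tops are at (167,102) and (464,103), so it is nearly centred. I'll refine this numerically.

Run:
```python
from h import *
np.set_printoptions(precision=4,suppress=True,linewidth=220)
g=cv2.imread('pics/w11.png').mean(2).astype(int)
for r in(112,200,290):print(r,g[r,160:200],'|',g[r,220:250],'|',g[r,392:412],'|',g[r,430:470])
print(g[84:112,[171,176,210,240,300,380,402,420,458]].T)
```

```text
112 [ 74  75  77  73  72  73  65  74 126 176 193 192 190 188 171 130  95  84  80  78  79  80  81  84  82  83  82  85  80  80  83  85  82  82  83  85  81  82  81 102] | [193 193 197 195 192 196 193 191 193 190 193 192 192 195 193 192 193 192 190 193 190 193 191 194 195 196 197 203 202 200] | [249 249 249 249 249 248 247 248 247 247 248 247 249 250 249 249 248 248 248 247] | [ 84  84  85  83  83  87  85  85  81  81  81  84  86  83  82  85  82  77  79  81  87 126 210 243 249 249 248 247 232 157  99  94  92  99 113 120 124 119 121 123]
200 [ 76  76  74  74  72  74  73  71  74  72  74  73  75  76  72  70  69  67 105 157 184 191 191 190 171 126  94  83  82  82  81  82  83  85  82  86  86  86  85  85] | [185 189 190 193 195 196 195 193 195 196 193 194 193 192 192 183 175 166 169 168 169 170 168 167 164 164 165 164 164 165] | [243 243 243 243 242 244 246 246 245 245 246 247 247 246 244 231 185 162 164 165] | [ 80  85  85  86  82  82  83  83  83  81 101 163 227 245 247 246 245 232 169 104  84  85  92 108 111 115 116 109 105 104 110 101 101  95  99 101  97  97  99  97]
290 [123 121 123 121 122
[... 849 characters left out ...]
 188 187]
 [ 73  70  74  74  71  70  74  72 105 150 182 194 191 192 191 190 191 194 191 192 189 190 191 189 193 192 190 194]
 [ 80  70  75  72  75  72  70  69  92 134 166 178 176 176 176 175 174 176 177 179 174 174 173 173 176 172 175 175]
 [121 119 121 123 124 124 121 124 162 227 247 250 250 249 250 250 250 250 250 250 250 250 250 250 249 250 250 250]
 [122 125 125 123 124 123 124 131 161 223 245 247 247 247 247 248 248 247 248 247 247 246 246 246 247 247 247 247]
 [ 39  39  38  38  46  79 109 122 124 125 126 126 123 109  91  67  61  58  50  55  55  54  57  64 100 153 183 191]
 [ 35  34  32  31  49  82 107 122 119 126 122 116 106  87  77  81  89  90  90  91 104 154 220 238 243 239 237 234]]
```

Run:
```python
from h import *
np.set_printoptions(precision=4,suppress=True,linewidth=220)
g=cv2.imread('pics/w11.png').mean(2).astype(int)
for r in(96,99,102):print(r,g[r,222:238],g[r,398:414])
z=.1165
def row(c):return 92.7
print(g[97].astype(int)[225:235])
def xs(r,lo,hi):
    s=np.gradient(g[r-1:r+2].mean(0))[lo:hi];return lo+np.argmax(abs(s))
L=np.mean([xs(r,224,236) for r in(96,97,98,99,100)]);R=np.mean([xs(r,400,412) for r in(96,97,98,99,100)]);print(L,R)
A=onz('w11',(L,92.7),z);B=onz('w11',(R+.5,92.7),z);print('carried',A,B,np.linalg.norm(A-B))
C=onz('w11',(167,102.7),.056);D=onz('w11',(460.3,104.6),.056);print('lower',C,D,np.linalg.norm(C-D),'exp .133')
for p,q in(((168,112),(188.7,290)),((459.3,112),(437,290))):
    d=onz('w11',q,.056)-onz('w11',p,.056);print('yaw',np.degrees(np.arctan2(d[1],d[0])))
d=onz('w11',(241.7,290),z)-onz('w11',(235.7,200),z);print('c yaw',np.degrees(np.arctan2(d[1],d[0])))
for v in(B-A,D-C):print('endyaw',np.degrees(np.arctan2(v[1],v[0]))-90)
a=np.radians(5.8);e=np.array([np.cos(a),np.sin(a)]);n=np.array([-e[1],e[0]]);m=((C+D)-(A+B))[:2]/2
print('need along',m@e,'across',m@n,'world',m)
```

```text
96 [ 69  66  71  73  77 105 153 184 191 194 195 193 196 193 192 194] [248 248 248 248 247 246 238 197 141 117 101  82  75  77  76  76]
99 [ 64  61  64  62  65  87 136 182 193 194 192 195 194 193 190 194] [248 248 247 248 248 246 233 174 115  98  88  76  81  77  74  68]
102 [ 62  60  61  59  57  74 127 176 192 193 192 193 193 193 190 194] [248 248 247 247 248 245 230 150  98  96  96  93  94  87  72  60]
[ 70  77  98 149 183 191 192 191 196 195]
228.0 405.0
carried [0.4652 0.0012 0.1165] [0.4599 0.0532 0.1165] 0.05230780764627284
lower [ 0.4691 -0.0413  0.056 ] [0.4562 0.093  0.056 ] 0.13491229423336082 exp .133
yaw 5.365537641700056
yaw 5.473000688347233
c yaw 5.488861776692524
endyaw 5.817978289847929
endyaw 5.472556813538873
need along 1.2574854766676065e-05 across -0.001385513116450275 world [ 0.0002 -0.0014]
```

Ends are even and the across error is about 1 mm (play ±3.5). Shifting −1 mm in y and lowering.

```bash
python3 -m jog '[[[0,-1,-10,0],[0,0,-8,0],[0,0,-4,0],[0,0,-4,0],[0,0,-4,0],[0,0,0,0],[0,0,0,0],[0,0,0,0]]]'
python3 -m jog '[[[0,0,-4,0],[0,0,-4,0],[0,0,-4,0],[0,0,-4,0],[0,0,-4,0],[0,0,-3,0],[0,0,0,0],[0,0,0,0]]]'
```

```text
t: 27.2
tcp_pos: [0.5495, 0.0345, 0.2276]
tool_rot: [0.67, 0.742, 0.0, 0.0]
force: [-0.6, -1.0, -3.1]
finger_gap: 0.605
t: 28.2
tcp_pos: [0.5495, 0.0345, 0.2045]
tool_rot: [0.67, 0.742, 0.0, 0.0]
force: [-0.6, 0.5, -2.3]
finger_gap: 0.6
```

No contact so far. The expected home height is TCP z≈0.200.

```bash
python3 -m jog '[[[0,0,-2,0],[0,0,-1,0],[0,0,-1,0],[0,0,-1,0],[0,0,-1,0],[0,0,0,0],[0,0,0,0],[0,0,0,0]]]'
```

```text
t: 29.2
tcp_pos: [0.5493, 0.0345, 0.2]
tool_rot: [0.67, 0.742, 0.0, 0.0]
force: [-2.1, 0.5, 9.0]
finger_gap: 0.601
```

```bash
python3 -m jog '[[[0,0,0,0],[0,0,0,0],[0,0,0,0],[0,0,6,0],[0,0,20,0],[0,0,40,0],[0,0,40,0],[0,0,31,0]]]' 76
python3 -m jog '[[[0,0,0,0],[0,0,0,0],[0,0,0,0],[0,0,0,0],[0,0,0,0],[0,0,0,0],[0,0,0,0],[0,0,0,0]]]'
python3 - <<'E'
from h import *
np.set_printoptions(precision=4,suppress=True,linewidth=200)
im=snap('wrist','w12');snap('top','t12');snap('scene','s12')
g=im.mean(2).astype(int)
print(g[92:122,[285,320,350]].T)
for r in(112,125,200,270):
    s=np.abs(np.gradient(g[r-1:r+2].mean(0)));print(r,[(x,int(s[x])) for x in range(200,470) if s[x]>14 and s[x]==s[x-3:x+4].max()])
print(g[322:352,[285,320,350]].T)
c=cv2.cvtColor(im,cv2.COLOR_RGB2GRAY)[95:120,240:400];print(c[::2,::4])
E
```

```text
t: 30.2
tcp_pos: [0.5495, 0.0345, 0.3374]
tool_rot: [0.67, 0.742, 0.0, 0.001]
force: [0.3, -0.0, 0.0]
finger_gap: 0.759
t: 31.2
tcp_pos: [0.5494, 0.0345, 0.3354]
tool_rot: [0.67, 0.742, 0.0, 0.0]
force: [0.6, -1.1, -0.1]
finger_gap: 0.762
[[121 119 116 104  85  73  74  77  74  75  74  73  74  70  65  56  62 100 161 203 210 212 211 211 209 212 213 211 207 207]
 [121 122 119 107  85  77  74  69  66  70  63  66  68  64  57  52  62 117 207 243 246 247 247 247 247 247 247 247 247 247]
 [119 117 123 123 124 121 126 122 125 125 120 105  81  81  89  90  95 141 224 247 250 250 250 250 250 250 250 250 248 246]]
112 [(216, 52), (221, 40), (233, 22), (277, 17), (286, 18), (356, 42), (387, 20), (411, 50), (416, 52)]
125 [(217, 50), (222, 41), (234, 31), (389, 21), (398, 26), (409, 61), (415, 65)]
200 [(223, 38), (227, 41), (238, 52), (276, 45), (280, 36), (308, 28), (319, 23), (345, 36), (382, 34), (393, 35), (403, 55), (408, 59)]
270 [(228, 62), (233, 62), (243, 53), (278, 33), (282, 34), (379, 25), (388, 31), (397, 56), (402, 61), (462, 34)]
[[237 237 237 237 236 235 235 235 236 236 236 236 235
[... 1736 characters left out ...]
48 151  92 101 103  83  92 105 102  68  61  67]
 [191 193 195 196 195 198 196 190 193 189 200 203 251 250 251 251 251 249 247 246 248 246 246 246 245 245 249 251 251 231 220 220 225 219 219 218 219 163 146 147]
 [190 197 199 198 201 200 201 196 200 195 199 203 250 249 251 251 251 247 248 245 248 246 247 245 247 245 251 251 251 251 251 251 251 251 251 251 250 211 192 198]
 [188 199 198 202 202 202 201 197 204 194 200 202 251 250 251 251 251 248 248 245 248 247 247 246 246 246 251 251 251 251 251 251 251 252 251 251 250 212 195 200]
 [190 196 199 199 201 201 198 199 201 198 199 202 251 250 251 251 249 247 248 246 248 245 247 246 246 245 250 250 251 248 250 250 251 251 251 251 250 210 194 190]]
```

Run:
```python
from h import *
np.set_printoptions(precision=4,suppress=True,linewidth=200)
g=cv2.imread('pics/w12.png').mean(2)
def er(c,a,b):
    s=np.abs(np.gradient(g[a:b,c-1:c+2].mean(1)));k=np.argmax(s);w=s[max(k-2,0):k+3];return a+max(k-2,0)+(w*np.arange(len(w))).sum()/w.sum()
for n,c,z in(('lowL',218,.056),('up',285,.059),('up',320,.059),('up',350,.059),('lowR',412,.056)):
    r=er(c,100,122);P=onz('w12',(c,r),z);print(n,c,r.round(2),P)
for n,c,z in(('lowL',233,.056),('up',285,.059),('up',320,.059),('lowR',390,.056)):
    r=er(c,330,350);print(n,c,r.round(2),onz('w12',(c,r),z))
for p in((277,110),(356,110)):print(onz('w12',p,.059))
a=np.radians(5.6);print('along-axis unit',np.cos(a),np.sin(a))
# height: project with top
t=cv2.imread('pics/t12.png').mean(2).astype(int)
for P in(onz('w12',(277,110),.059),onz('w12',(356,110),.059)):
    u=proj('t12',P).round(1);x,y=u.astype(int);print(u,'\n',t[y-3:y+4,x-6:x+7])
```

```text
lowL 218 109.15 [ 0.4688 -0.0399  0.056 ]
up 285 109.62 [0.4646 0.0052 0.059 ]
up 320 109.36 [0.4621 0.0283 0.059 ]
up 350 109.3 [0.46   0.0481 0.059 ]
lowR 412 110.92 [0.4567 0.0901 0.056 ]
lowL 233 338.72 [ 0.6477 -0.0249  0.056 ]
up 285 342.2 [0.6446 0.0185 0.059 ]
up 320 342.77 [0.6422 0.0473 0.059 ]
lowR 390 334.4 [0.6303 0.1043 0.056 ]
[ 0.4654 -0.0001  0.059 ]
[0.4601 0.0522 0.059 ]
along-axis unit 0.9952273999818312 0.09758289975914947
[322.9 304.6] 
 [[148 147 144 121 106  66  58  60  60  56  58  59  60]
 [148 148 148 142 102  63  58  57  59  59  60  59  59]
 [148 148 147 144 103  64  59  58  61  60  58  58  59]
 [149 146 143 139  92  60  56  60  59  60  58  59  59]
 [140 136 121 115  74  59  59  61  60  60  60  60  60]
 [ 61  63  53  51  47  56  59  58  58  57  59  60  59]
 [ 41  42  40  41  49  57  61  58  59  58  56  59  59]]
[292.9 306.9] 
 [[143 144 144 144 143 144 143 142 140 143 143 144 144]
 [148 149 149 149 149 149 147 143 145 148 146 148 147]
 [148 149 149 149 149 146 144 142 146 147 149 148 147]
 [140 141 141 141 138 125 119 120 136 142 144 143 138]
 [ 80  84  74  73  74  69  59  63  97 103 100  96  91]
 [ 56  57  55  56  56  56  52  51  58  59  57  45  46]
 [ 54  53  54  58  54  56  57  58  53  51  51  44  41]]
```

```bash
python3 -c "
from station import manip
s=manip.sense();print(s['t'],s['force']);print(manip.sign_off())"
```

```text
31.35 [-0.14385361 -0.36409422  0.4857941 ]
the job is handed in; nothing more can be done
None
```

The bundle is finished and handed in at 31.4 s of robot time. The gripper was clear of everything, and no camera or force check showed a misfit.

**What I did**
- **Lower channel:** Measured jig centre about (0.551, 0.033) m, yaw 5.6°. I laid the loose channel open-up in the empty bay. It touched down at TCP z = 0.199 m, 16 mm above its bench grasp height, which is the bay floor.
- **Upper channel:** The moves can't tilt the tool, so I pushed the channel up the rest with one finger until it hooked level over the plate edge. It was still about 10° off in the first grip, so I set it on clear bench to level it and regripped. I then lowered it open-down over the middle, and it seated at TCP z = 0.200 m with about 9–11 N of contact.

**Last checks (by numbers from the final wrist picture)**
- The ends are even with the neighbours to about 1 mm.
- The upper channel is centred across to about 1 mm, against ±3.5 mm of play.
- Its apparent width at the seated height (52.5 mm) is right for it being fully home.

**Failed, or not checked**
- The first push, straight across, jammed at about 13 N. Pushing along the slope then worked.
- Heights triangulated from the scene camera read about 2–7 mm low. I used contact heights and the wrist camera instead.
- I had used all 12 picture views, so I did not look at the final state by eye.

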